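Put the washed mould stampers away in reverse order

ROBOT

A 6-joint arm with a two-finger parallel gripper is mounted at the origin on the work surface. World frame = base frame: x ahead of the robot, y to its left, z up, the work surface at z = 0. Lengths are in m, angles in rad, forces in N, time in s.
With the tool pointing down it reaches from about 0.425 to 0.95 m from the base axis. Payload 3.5 kg.
Tool frame: the origin (TCP) lies between the finger pads; the fingertips stand 25 mm ahead of it and the grasp point (between the pads) lies 6 mm ahead of it (ctrl.finger_overhang is the distance from the TCP to the fingertips, in m); x points along the fingers, y is the direction in which the jaws open and shut, and the axes are right-handed (so a half turn about x gives the same grasp; the last joint's range is limited). The gripper opens to 85 mm and grips with 20 to 120 N. Pads are 22 mm wide; open, the fingers measure 114 mm over their backs; the gripper's body (76 mm by 85 mm) begins 54 mm behind the grasp point. The pads swing forward as they close: fully open they stand 13 mm farther back than shut.
Start: joints at [-1.445, 0.286, 1.577, -0, 1.279, -0.15], TCP at [0.184, -0.649, 0.256] pointing down, gripper open.
Joint ranges: [-2.77, 2.77], [-0.9, 2.22], [0.21, 2.48], [-1.53, 4.67], [0.24, 2.81], [-2.84, 2.84]. Speed limits (rad/s): [2.79, 2.79, 3.14, 3.14, 3.14, 3.14].

INTERFACE

Orientations are given as a unit quaternion [x, y, z, w].
In Python, from plant import ctrl gives the robot as it stands.
- The arm moves only by the tool play_rows, never from a script. Its argument "targets" is a list of rows, each an object with "delta_pos": the shift along the world's x, y, z normalised to -1 to 1, where 1 is 1000 mm, a list of three; "delta_rot": the turn, a rotation vector about the world's x, y, z normalised to -1 to 1, where 1 is pi rad, a list of three; "claw": the finger opening in mm, from 0 to 85.4. In form: [{"delta_pos": [tx, ty, tz], "delta_rot": [wx, wy, wz], "claw": claw}, ...]. A call has 1 to 20 rows; each row is the pose to reach, as a shift and turn from the pose measured when the call began, turning the shorter way round; what a row does not reach only later rows make up. A row lasts 1/12 s, in which the tool goes at most 41.7 mm and 7.16 degrees, less where a joint would pass 70% of its speed; a pose out of reach is approached as far as the arm can. A call with a number of a shift or a turn outside -1 to 1 is refused whole. A call with a gripper value outside its range is refused whole. The fingers move at their own pace and stop on an object; "newtons" is the grip in N (left out, the last holds). Time passes only in rows, so rows that repeat a pose let the fingers close. It gives the time, the measured TCP pose, the force and the opening at its end, in the units of the state.
- ctrl.get_state(): the state, without advancing time (a new reading comes with each control period).
- ctrl.read_camera(name): name is "scene" or "top" or "wrist"; returns the picture (480x640x3 uint8, blue, green, red); there is no depth.
- ctrl.calibration(name): a dict with "fx", "fy", "cx", "cy" (pixels), "camera_from_world" (4x4, takes a point from world to camera coordinates). Camera axes: x right, y down, z forward; pixel columns grow to the right and rows downward; lengths in m; the calibration is good to about 2 mm. A picture is of the moment at which its call begins: read the wrist's pose just before it. calibration takes no time and is no camera call; for the wrist camera it gives the pose at the moment of the call.
- ctrl.sign_off(): hands the job in, once; it reports no verdict.
The state is a dict: "time": time; "qpos": joint angles; "dq": joint speeds; "joint_efforts": joint torques, N m; "eef_pos": TCP position; "tcp_rot": TCP orientation; "contact_force": force on the tool from outside, world axes, zero at the start; "wrist_torque": the same for the moment, N m; "opening": opening from 0.0 (shut) to 1.0 (fully open).
Only numpy, scipy, OpenCV 4.12 (cv2) and the standard library are available. Lean on these libraries where they do the work, as an engineer would, in place of code of your own. Each camera call takes 0.05 s, during which the arm holds its last target. There are 200 camera calls.

TASK

Move the four washed mould stampers from the grey drying rack into the white storage board, one in each well, in reverse order: the stamper nearest the black end of the grey rack goes into the well farthest from the black end of the white board, the second nearest into the second farthest, and so on. Never let a stamper topple; leave each one standing upright on the floor of its well, let go.

Things in the scene. Friction and masses are not known exactly. Their poses are not given: they have to be found in the camera images.
- drying_rack: grey drying rack, fixed slab 120 mm wide (y), 22 high, four round wells in a row, each holding a stamper at the start. Origin: on the table, centre line, mid-row. x runs along the row away from the black end block (x -150 to -132, 26 high; the end nearer the robot), z up. Well centres x = -99, -33, 33, 99, y = -20; each 54 across, 12 deep (floor 10 above the table). Tags lie at y = 40.
- storage_board: white storage board, fixed slab 84 mm wide (y), 22 high, with four empty round wells in a row. Origin: on the table, centre line, mid-row. x runs along the row away from the black end block (x -150 to -132, 26 high; the end nearer the robot), z up. Well centres x = -99, -33, 33, 99, y = 0; each 54 across, 12 deep (floor 10 above the table).
- stamper_red: loose upright stamper with red knob, 78 mm tall, 100 to 210 g: white foot 38 across, 30 high; steel stem 16 across; on top the red cylindrical knob to grip, 32 across, 50 to 78 above the origin. Origin: centre of the foot's underside, z up. Starts on a well's floor in the grey rack, up to 4 mm off the well's centre; which well varies.
- stamper_yellow: loose upright stamper with yellow knob, 78 mm tall, 100 to 210 g: white foot 38 across, 30 high; steel stem 16 across; on top the yellow cylindrical knob to grip, 32 across, 50 to 78 above the origin. Origin: centre of the foot's underside, z up. Starts on a well's floor in the grey rack, up to 4 mm off the well's centre; which well varies.
- stamper_green: loose upright stamper with green knob, 78 mm tall, 100 to 210 g: white foot 38 across, 30 high; steel stem 16 across; on top the green cylindrical knob to grip, 32 across, 50 to 78 above the origin. Origin: centre of the foot's underside, z up. Starts on a well's floor in the grey rack, up to 4 mm off the well's centre; which well varies.
- stamper_blue: loose upright stamper with blue knob, 78 mm tall, 100 to 210 g: white foot 38 across, 30 high; steel stem 16 across; on top the blue cylindrical knob to grip, 32 across, 50 to 78 above the origin. Origin: centre of the foot's underside, z up. Starts on a well's floor in the grey rack, up to 4 mm off the well's centre; which well varies.
- tag_red: red place tag, flat plate 30 x 22 x 4 mm fixed on the grey rack beside the well where the red stamper starts (well centre 60 mm from the tag along the rack's -y). It stays, showing where that stamper came from. Origin: centre of its underside, 22 mm above the table.
- tag_yellow: yellow place tag, flat plate 30 x 22 x 4 mm fixed on the grey rack beside the well where the yellow stamper starts (well centre 60 mm from the tag along the rack's -y). It stays, showing where that stamper came from. Origin: centre of its underside, 22 mm above the table.
- tag_green: green place tag, flat plate 30 x 22 x 4 mm fixed on the grey rack beside the well where the green stamper starts (well centre 60 mm from the tag along the rack's -y). It stays, showing where that stamper came from. Origin: centre of its underside, 22 mm above the table.
- tag_blue: blue place tag, flat plate 30 x 22 x 4 mm fixed on the grey rack beside the well where the blue stamper starts (well centre 60 mm from the tag along the rack's -y). It stays, showing where that stamper came from. Origin: centre of its underside, 22 mm above the table.
Not all that is in view belongs to the job. What is shaped like the stamper_red but orange is not meant.

How it is judged:
By the outcome, as a careful person would: the job done as asked, in the order asked, and still so for the second after the job is handed in, with the robot touching nothing.
It also fails if it takes over 112 s, if anything falls off the work surface, if the arm or the gripper's body presses on something with over 40 N, if the wrist force passes 120 N, or if a joint passes its speed limit or range.

## Working session

There is one attempt and no reset: what is moved stays moved. The work goes in short steps, Python scripts to look and compute and a tool call to move; the robot and the scene stay as the last step left them, time stands still between calls to the robot, and variables do not carry over. Pictures are saved under pics/ and viewed, about 12 in all and at most 16, crops included, and the job is handed in when it is done.

Besides the shell and the picture viewer there is one more tool, called after ">>>" as name([rows], argument=value, ...), one row to a line, values as JSON. play_rows: Moves the arm, as the interface text tells. Its arguments: {"type":"object","properties":{"targets":{"type":"array"},"newtons":{"type":"number"}},"required":["targets"]}

```bash
mkdir -p pics; python3 - <<'E'
from plant import ctrl
import cv2
for n in ("scene","top"):
    cv2.imwrite(f"pics/{n}0.png",ctrl.read_camera(n))
    c=ctrl.calibration(n);print(n,c)
s=ctrl.get_state();print(s)
E
```

```text
scene {'fx': 506.8967052057015, 'fy': 506.8967052057015, 'cx': 320.4518361991602, 'cy': 238.2145301158336, 'camera_from_world': array([[ 0.80601455,  0.59152979,  0.0208101 , -0.38166256],
       [ 0.37010367, -0.47623996, -0.79763323, -0.1764729 ],
       [-0.46191322,  0.65060588, -0.60278368,  1.40301322],
       [ 0.        ,  0.        ,  0.        ,  1.        ]])}
top {'fx': 547.3089686104539, 'fy': 547.3089686104539, 'cx': 319.8803961214653, 'cy': 239.70483002670176, 'camera_from_world': array([[ 0.01992873, -0.9994872 , -0.02506366, -0.05014087],
       [-0.99287823, -0.01683949, -0.1179375 ,  0.55443734],
       [ 0.11745496,  0.02723551, -0.99270467,  0.89767712],
       [ 0.        ,  0.        ,  0.        ,  1.        ]])}
{'time': 0.1, 'qpos': array([-1.44501098e+00,  2.87109335e-01,  1.57804059e+00,  1.66559312e-05,
        1.27864252e+00, -1.49996384e-01]), 'dq': array([ 0.00029138,  0.00032083, -0.00397762, -0.00161675, -0.00054946,
       -0.00124225]), 'joint_efforts': array([ 1.17419582e-03, -4.07292187e+01, -2.93698454e+01, -1.07979936e-04,
        3.43096486e-03,  2.66681418e-06]), 'eef_pos': array([ 0.18376608, -0.64892873,  0.25505854]), 'tcp_rot': array([ 0.70040986,  0.09797075, -0.70037976,  0.09641551]), 'contact_force': array([ 0.20357167, -0.66715063,  0.74729195]), 'wrist_torque': array([-0.02367224,  0.02415678,  0.00679344]), 'opening': 1.0033773278908007}
```

View pics/top0.png

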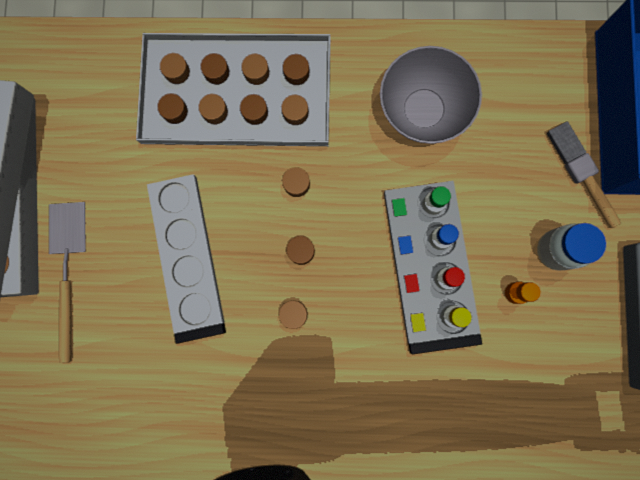

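View pics/scene0.png

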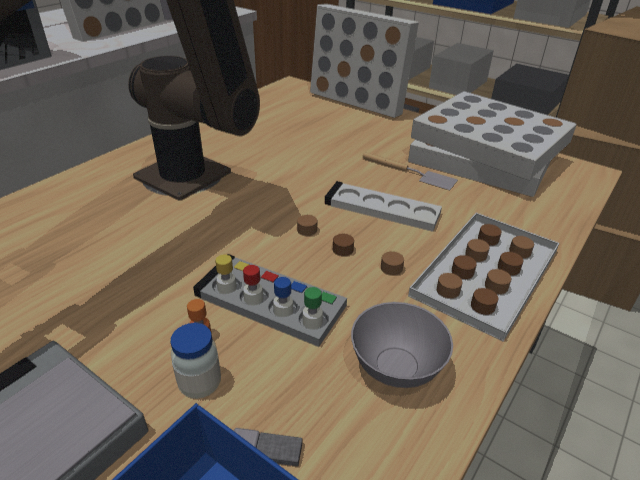

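Top view: in the grey rack, yellow (459,317) is nearest the black end, then red (453,277), blue (447,235) and green (440,197). The empty white wells run from (195,308), nearest the black end, to (174,197), the farthest. Next I'll enlarge crops for measuring.

```bash
python3 - <<'E'
import cv2,numpy as np
t=cv2.imread("pics/top0.png");s=cv2.imread("pics/scene0.png")
def crop(i,x,y,w,h,k):
    o=cv2.resize(i[y:y+h,x:x+w],None,fx=k,fy=k,interpolation=cv2.INTER_CUBIC)
    for u in range((-x)%20,w,20):
        cv2.line(o,(u*k,0),(u*k,5),(255,0,255),1); cv2.putText(o,str(x+u),(u*k,15),0,.35,(255,0,255))
    for v in range((-y)%20,h,20):
        cv2.line(o,(0,v*k),(5,v*k),(255,0,255),1); cv2.putText(o,str(y+v),(0,v*k),0,.35,(255,0,255))
    return o
a=crop(t,140,170,100,180,3);b=crop(t,380,170,110,180,3)
cv2.imwrite("pics/tc.png",np.hstack([a,b]))
a=crop(s,320,175,130,60,5);b=crop(s,190,245,160,100,5)
a=np.pad(a,((0,0),(0,150),(0,0)))
cv2.imwrite("pics/sa.png",a);cv2.imwrite("pics/sb.png",b)
hsv=cv2.cvtColor(t,cv2.COLOR_BGR2HSV);hs=cv2.cvtColor(s,cv2.COLOR_BGR2HSV)
for nm,h,(x0,y0,x1,y1) in(("top",hsv,(380,170,490,350)),("scene",hs,(200,245,350,345))):
  for c,(l,u) in dict(yellow=(25,35),green=(50,75),blue=(105,125),red=(0,6)).items():
    m=cv2.inRange(h[y0:y1,x0:x1],(l,130,60),(u,255,255))
    n,_,st,ce=cv2.connectedComponentsWithStats(m)
    print(nm,c,[(st[i].tolist()[:2],st[i].tolist()[2:],np.round(ce[i]+[x0,y0],1).tolist()) for i in range(1,n) if st[i][4]>20])
E
```

```text
top yellow [([71, 138], [21, 20, 311], [461.0, 317.0]), ([31, 143], [15, 19, 226], [417.7, 322.1])]
top green [([52, 17], [19, 19, 279], [440.7, 195.5]), ([12, 28], [15, 18, 200], [398.9, 206.9])]
top blue [([59, 54], [20, 20, 297], [448.3, 233.6]), ([18, 66], [15, 18, 213], [405.2, 244.6])]
top red [([65, 97], [20, 20, 306], [454.3, 276.5]), ([24, 104], [15, 19, 217], [411.4, 282.9])]
scene yellow [([16, 10], [15, 10, 118], [223.0, 259.3]), ([35, 17], [13, 8, 57], [240.4, 265.2])]
scene green [([105, 43], [16, 20, 192], [312.5, 294.9]), ([121, 47], [15, 11, 95], [327.5, 297.2])]
scene blue [([74, 32], [33, 21, 399], [286.2, 286.6]), ([0, 79], [11, 21, 193], [204.4, 334.9])]
scene red [([43, 20], [16, 20, 230], [250.9, 273.7]), ([61, 26], [17, 11, 101], [269.0, 275.8])]
```

View pics/tc.png

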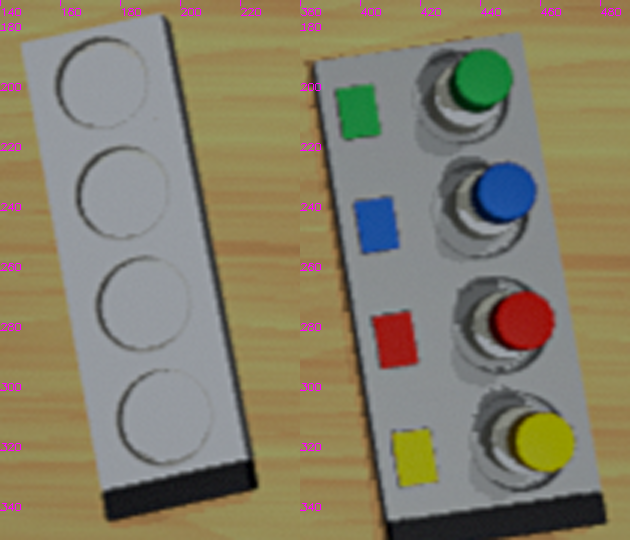

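View pics/sa.png

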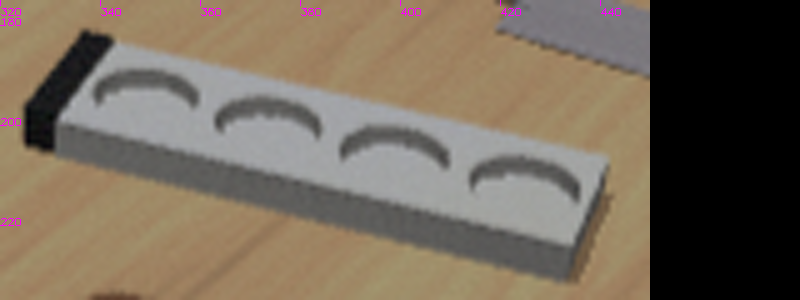

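View pics/sb.png

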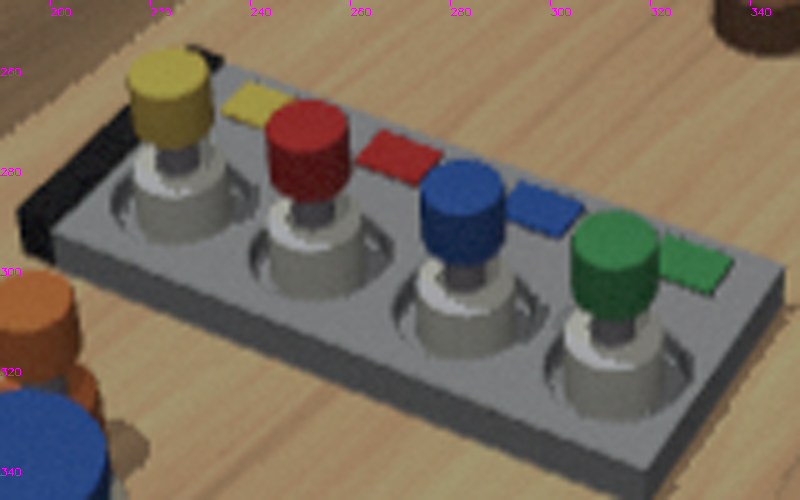

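Board wells in the top view: (174,197.7), (181,234.3), (188,271.3) and (195,309). I read knob tops and slab corners in both views and will triangulate them.

```bash
cat > h.py <<'E'
import numpy as np,cv2
from scipy.optimize import least_squares
from plant import ctrl
def P(c): return np.array([[c['fx'],0,c['cx']],[0,c['fy'],c['cy']],[0,0,1]])@c['camera_from_world'][:3]
def proj(M,X): q=M@np.append(X,1);return q[:2]/q[2]
def tri(Ms,uvs):
    r=least_squares(lambda X:np.concatenate([proj(M,X)-u for M,u in zip(Ms,uvs)]),[.6,-.1,.05]);return r.x,np.abs(r.fun).max()
def atz(M,uv,z):
    A=M[:,:2]-0; b=M[:,2]*z+M[:,3]
    H=np.column_stack([A,b]); q=np.linalg.solve(H,[*uv,1]);return q[:2]/q[2]
E
python3 - <<'E'
from h import *
T=P(ctrl.calibration('top'));S=P(ctrl.calibration('scene'))
kn=dict(yellow=((461,317),(223.4,258.6)),red=((454,276.7),(251.2,269.4)),blue=((448.4,233.7),(282.2,281)),green=((440.7,195.9),(312.8,291.6)))
for k,(a,b) in kn.items():
    X,e=tri([T,S],[a,b]);print(k,X.round(4),round(e,2),'top@.088',atz(T,a,.088).round(4),'scene@.088',atz(S,b,.088).round(4))
for n,a,b in(('fb',(147,184.3),(441.2,206.2)),('ff',(193.7,174.7),(434.2,224)),('nf',(223,323),(331,199)),('nb',(174,333.7),(342.6,182.2))):
    X,e=tri([T,S],[a,b]);print('corner',n,X.round(4),round(e,2),atz(T,a,.022).round(4),atz(S,b,.022).round(4))
W=[(195,309),(188,271.3),(181,234.3),(174,197.7)]
w=np.array([atz(T,(u-.3,v-.3),.022) for u,v in W]);print(w.round(4))
tg=np.array([atz(T,a,.026) for a in((417.7,322.1),(411.4,282.9),(405.2,244.6),(398.9,206.9))]);print('tags',tg.round(4))
d=tg[3]-tg[0];print('rack len',np.linalg.norm(d),np.degrees(np.arctan2(d[1],d[0])))
u=d/np.linalg.norm(d);print('rackwells',(tg+.06*np.array([u[1],-u[0]])).round(4))
d=w[3]-w[0];print('board',np.linalg.norm(d),np.degrees(np.arctan2(d[1],d[0])))
c=ctrl.calibration('wrist');print(c['camera_from_world'].round(3),c['fx'])
from scipy.spatial.transform import Rotation as R
print(R.from_quat(ctrl.get_state()['tcp_rot']).as_matrix().round(3))
E
```

```text
yellow [ 0.4313 -0.2639  0.0872] 0.39 top@.088 [ 0.431 -0.264] scene@.088 [ 0.4328 -0.2642]
red [ 0.4942 -0.2538  0.0858] 0.45 top@.088 [ 0.4936 -0.2537] scene@.088 [ 0.4968 -0.2552]
blue [ 0.5625 -0.245   0.0875] 0.64 top@.088 [ 0.5617 -0.2455] scene@.088 [ 0.5637 -0.2447]
green [ 0.6237 -0.2332  0.0871] 0.76 top@.088 [ 0.6226 -0.2337] scene@.088 [ 0.6253 -0.2331]
corner fb [0.6498 0.266  0.0211] 0.42 [0.6491 0.2654] [0.6509 0.2658]
corner ff [0.669  0.1851 0.0202] 0.99 [0.6674 0.1839] [0.6713 0.185 ]
corner nf [0.4125 0.1228 0.0207] 1.09 [0.4116 0.1218] [0.4156 0.1231]
corner nb [0.3928 0.2043 0.0244] 0.85 [0.3919 0.2044] [0.3922 0.2094]
[[0.4346 0.1711]
 [0.4985 0.1862]
 [0.5623 0.2015]
 [0.6265 0.2171]]
tags [[ 0.42   -0.2062]
 [ 0.4852 -0.1957]
 [ 0.5501 -0.1851]
 [ 0.615  -0.1742]]
rack len 0.19758724574499945 9.296891883596965
rackwells [[ 0.4297 -0.2654]
 [ 0.4949 -0.2549]
 [ 0.5598 -0.2443]
 [ 0.6247 -0.2335]]
board 0.19729352671585867 13.466072424101403
[[ 0.272 -0.962 -0.002 -0.675]
 [-0.925 -0.262  0.275 -0.035]
 [-0.265 -0.073 -0.962  0.378]
 [ 0.     0.     0.     1.   ]] 427.2270792824244
[[-0.     0.272 -0.962]
 [ 0.002 -0.962 -0.272]
 [-1.    -0.002 -0.   ]]
```

Two-view heights match: knob tops at z≈0.087 and board top at ≈0.021, with agreement in xy to about 2 mm. Moving above the yellow stamper.

>>> play_rows([
  {"delta_pos": [0.02, 0.03, 0], "delta_rot": [0, 0, -0.005], "claw": 62},
  {"delta_pos": [0.04, 0.06, 0], "delta_rot": [0, 0, -0.01], "claw": 62},
  {"delta_pos": [0.06, 0.09, 0], "delta_rot": [0, 0, -0.015], "claw": 62},
  {"delta_pos": [0.08, 0.12, 0], "delta_rot": [0, 0, -0.02], "claw": 62},
  {"delta_pos": [0.1, 0.15, 0], "delta_rot": [0, 0, -0.025], "claw": 62},
  {"delta_pos": [0.12, 0.18, 0], "delta_rot": [0, 0, -0.025], "claw": 62},
  {"delta_pos": [0.14, 0.21, 0], "delta_rot": [0, 0, -0.025], "claw": 62},
  {"delta_pos": [0.16, 0.24, 0], "delta_rot": [0, 0, -0.025], "claw": 62},
  {"delta_pos": [0.18, 0.27, 0], "delta_rot": [0, 0, -0.025], "claw": 62},
  {"delta_pos": [0.2, 0.3, 0], "delta_rot": [0, 0, -0.025], "claw": 62},
  {"delta_pos": [0.22, 0.33, -0.02], "delta_rot": [0, 0, -0.025], "claw": 62},
  {"delta_pos": [0.237, 0.36, -0.04], "delta_rot": [0, 0, -0.025], "claw": 62},
  {"delta_pos": [0.2475, 0.385, -0.055], "delta_rot": [0, 0, -0.025], "claw": 62},
  {"delta_pos": [0.2475, 0.385, -0.055], "delta_rot": [0, 0, -0.025], "claw": 62},
  {"delta_pos": [0.2475, 0.385, -0.055], "delta_rot": [0, 0, -0.025], "claw": 62},
  {"delta_pos": [0.2475, 0.385, -0.055], "delta_rot": [0, 0, -0.025], "claw": 62},
], newtons=40)

```text
time: 1.43
eef_pos: [0.4313, -0.2644, 0.2004]
tcp_rot: [0.704, 0.07, -0.704, 0.069]
contact_force: [-0.8, -0.2, 0.5]
opening: 0.728
```

```bash
python3 - <<'E'
from h import *
c=ctrl.calibration('wrist');i=ctrl.read_camera('wrist');cv2.imwrite('pics/w1.png',i);np.save('w1.npy',P(c))
print(ctrl.get_state()['eef_pos'])
M=P(c)
for n,X in dict(yellow=(.4313,-.2639,.088),red=(.494,-.2538,.088),blue=(.5625,-.245,.088)).items(): print(n,proj(M,np.array(X)).round(1))
E
```

```text
[ 0.43140279 -0.26505734  0.20091684]
yellow [310.3 244.8]
red [314.8 128.2]
blue [325.1 -21. ]
```

View pics/w1.png

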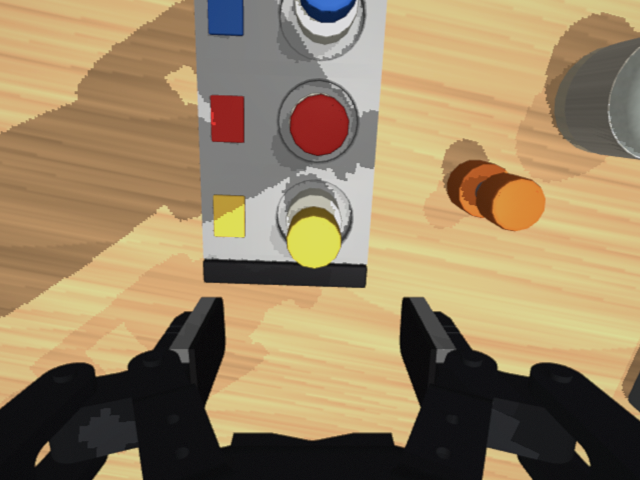

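The wrist view shows the yellow knob top at (314,240), predicted (310,245), so about 2 mm of offset. The jaws straddle it and the orange decoy at (515,200) is clear. Descend and grip.

>>> play_rows([
  {"delta_pos": [0.001, 0, -0.02], "delta_rot": [0, 0, 0], "claw": 62},
  {"delta_pos": [0.001, 0, -0.045], "delta_rot": [0, 0, 0], "claw": 62},
  {"delta_pos": [0.001, 0, -0.07], "delta_rot": [0, 0, 0], "claw": 62},
  {"delta_pos": [0.001, 0, -0.095], "delta_rot": [0, 0, 0], "claw": 62},
  {"delta_pos": [0.001, 0, -0.112], "delta_rot": [0, 0, 0], "claw": 62},
  {"delta_pos": [0.001, 0, -0.122], "delta_rot": [0, 0, 0], "claw": 62},
  {"delta_pos": [0.001, 0, -0.122], "delta_rot": [0, 0, 0], "claw": 62},
  {"delta_pos": [0.001, 0, -0.122], "delta_rot": [0, 0, 0], "claw": 45},
  {"delta_pos": [0.001, 0, -0.122], "delta_rot": [0, 0, 0], "claw": 36},
  {"delta_pos": [0.001, 0, -0.122], "delta_rot": [0, 0, 0], "claw": 25},
  {"delta_pos": [0.001, 0, -0.122], "delta_rot": [0, 0, 0], "claw": 25},
  {"delta_pos": [0.001, 0, -0.122], "delta_rot": [0, 0, 0], "claw": 25},
  {"delta_pos": [0.001, 0, -0.122], "delta_rot": [0, 0, 0], "claw": 25},
  {"delta_pos": [0.001, 0, -0.122], "delta_rot": [0, 0, 0], "claw": 25},
], newtons=40)

```text
time: 2.65
eef_pos: [0.4335, -0.2661, 0.0807]
tcp_rot: [0.705, 0.069, -0.703, 0.07]
contact_force: [-0.5, -0.2, 7.3]
opening: 0.362
```

>>> play_rows([
  {"delta_pos": [0, 0, 0.004], "delta_rot": [0, 0, 0], "claw": 25},
  {"delta_pos": [0, 0, 0.012], "delta_rot": [0, 0, 0], "claw": 25},
  {"delta_pos": [0, 0, 0.025], "delta_rot": [0, 0, 0], "claw": 25},
  {"delta_pos": [0, 0, 0.045], "delta_rot": [0, 0, 0], "claw": 25},
  {"delta_pos": [0, 0, 0.065], "delta_rot": [0, 0, 0], "claw": 25},
  {"delta_pos": [0, 0, 0.08], "delta_rot": [0, 0, 0], "claw": 25},
  {"delta_pos": [0, 0, 0.088], "delta_rot": [0, 0, 0], "claw": 25},
  {"delta_pos": [0, 0, 0.09], "delta_rot": [0, 0, 0], "claw": 25},
  {"delta_pos": [0, 0, 0.09], "delta_rot": [0, 0, 0], "claw": 25},
])

```text
time: 3.4
eef_pos: [0.4334, -0.266, 0.1709]
tcp_rot: [0.705, 0.069, -0.702, 0.07]
contact_force: [0.2, -0.1, -2.1]
opening: 0.363
```

```bash
python3 - <<'E'
from h import *
i=ctrl.read_camera('scene');j=ctrl.read_camera('wrist')
cv2.imwrite('pics/s2.png',np.hstack([cv2.resize(i[150:350,150:350],(480,480)),j[240:,160:480][:, :].repeat(2,0)[:480]]))
s=ctrl.get_state();print(s['eef_pos'],s['contact_force'],s['opening'])
E
```

```text
[ 0.43282877 -0.26551374  0.16949773] [-0.86712715  0.18418504 -1.7773991 ] 0.35868348122855465
```

View pics/s2.png

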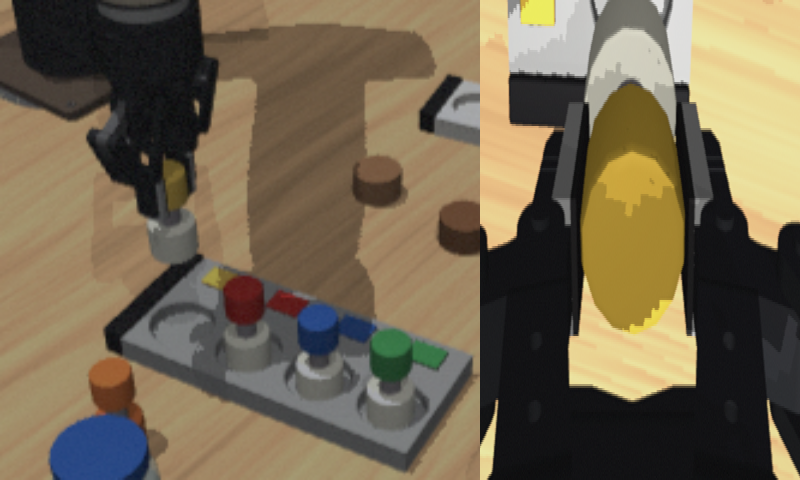

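Yellow is lifted and hanging upright between the pads. The scene crop shows it clear of the rack and the other three undisturbed. Carrying it to the farthest white well.

>>> play_rows([
  {"delta_pos": [0.002, 0.006, 0.002], "delta_rot": [0, 0, 0], "claw": 25},
  {"delta_pos": [0.007, 0.018, 0.005], "delta_rot": [0, 0, 0], "claw": 25},
  {"delta_pos": [0.014, 0.036, 0.008], "delta_rot": [0, 0, 0], "claw": 25},
  {"delta_pos": [0.024, 0.06, 0.01], "delta_rot": [0, 0, 0], "claw": 25},
  {"delta_pos": [0.036, 0.09, 0.01], "delta_rot": [0, 0, 0], "claw": 25},
  {"delta_pos": [0.048, 0.12, 0.01], "delta_rot": [0, 0, 0], "claw": 25},
  {"delta_pos": [0.06, 0.15, 0.01], "delta_rot": [0, 0, 0], "claw": 25},
  {"delta_pos": [0.072, 0.18, 0.01], "delta_rot": [0, 0, 0], "claw": 25},
  {"delta_pos": [0.084, 0.21, 0.01], "delta_rot": [0, 0, 0], "claw": 25},
  {"delta_pos": [0.096, 0.24, 0.01], "delta_rot": [0, 0, 0], "claw": 25},
  {"delta_pos": [0.108, 0.27, 0.01], "delta_rot": [0, 0, 0], "claw": 25},
  {"delta_pos": [0.12, 0.3, 0.01], "delta_rot": [0, 0, 0], "claw": 25},
  {"delta_pos": [0.132, 0.33, 0.01], "delta_rot": [0, 0, 0], "claw": 25},
  {"delta_pos": [0.144, 0.36, 0.01], "delta_rot": [0, 0, 0], "claw": 25},
  {"delta_pos": [0.156, 0.39, 0.01], "delta_rot": [0, 0, 0], "claw": 25},
  {"delta_pos": [0.168, 0.42, 0.01], "delta_rot": [0, 0, 0], "claw": 25},
  {"delta_pos": [0.178, 0.445, 0.008], "delta_rot": [0, 0, 0], "claw": 25},
  {"delta_pos": [0.186, 0.465, 0.005], "delta_rot": [0, 0, 0], "claw": 25},
  {"delta_pos": [0.191, 0.477, 0.002], "delta_rot": [0, 0, 0], "claw": 25},
  {"delta_pos": [0.194, 0.483, 0], "delta_rot": [0, 0, 0.005], "claw": 25},
])

```text
time: 5.17
eef_pos: [0.6262, 0.2199, 0.1683]
tcp_rot: [-0.703, -0.076, 0.703, -0.076]
contact_force: [-0.5, 0.2, -1.6]
opening: 0.362
```

>>> play_rows([
  {"delta_pos": [0, 0, 0], "delta_rot": [0, 0, 0], "claw": 25},
  {"delta_pos": [0, 0, 0], "delta_rot": [0, 0, 0], "claw": 25},
  {"delta_pos": [0, 0, 0], "delta_rot": [0, 0, 0], "claw": 25},
])

```text
time: 5.42
eef_pos: [0.6257, 0.2191, 0.168]
tcp_rot: [-0.703, -0.076, 0.704, -0.076]
contact_force: [0.6, 0.5, -1.5]
opening: 0.365
```

```bash
python3 - <<'E'
from h import *
i=ctrl.read_camera('scene');c=ctrl.calibration('wrist');j=ctrl.read_camera('wrist')
s=ctrl.get_state();print(s['time'],s['eef_pos'],s['contact_force'],s['opening'])
M=P(c)
for X in((.627,.2178,.022),(.563,.2025,.022),(.499,.187,.022)):print(proj(M,np.array(X)).round(1))
cv2.imwrite('pics/s3.png',np.hstack([cv2.resize(i[110:270,310:470],(480,480)),j[:,160:480]]))
E
```

```text
5.5167 [0.62608689 0.21885566 0.16850162] [-0.4109129  -0.33163574 -1.84788786] 0.3647455014298731
[313. 228.]
[314.9 321.6]
[316.9 404.3]
```

View pics/s3.png

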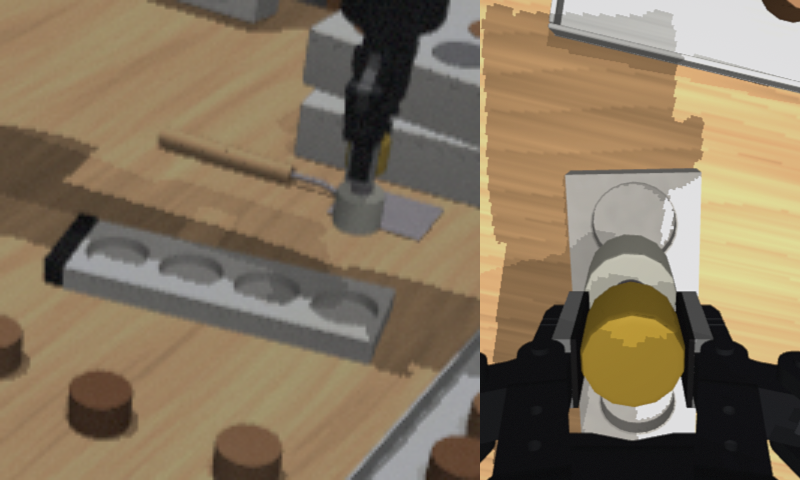

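The yellow stamper hangs upright over the row. The wrist view puts the well rim centre at (314,221) against a predicted (313,228), so I'm nudging 2 mm forward before lowering.

>>> play_rows([
  {"delta_pos": [0.002, 0, -0.01], "delta_rot": [0, 0, 0], "claw": 25},
  {"delta_pos": [0.002, 0, -0.03], "delta_rot": [0, 0, 0], "claw": 25},
  {"delta_pos": [0.002, 0, -0.05], "delta_rot": [0, 0, 0], "claw": 25},
  {"delta_pos": [0.002, 0, -0.065], "delta_rot": [0, 0, 0], "claw": 25},
  {"delta_pos": [0.002, 0, -0.075], "delta_rot": [0, 0, 0], "claw": 25},
  {"delta_pos": [0.002, 0, -0.081], "delta_rot": [0, 0, 0], "claw": 25},
  {"delta_pos": [0.002, 0, -0.084], "delta_rot": [0, 0, 0], "claw": 25},
  {"delta_pos": [0.002, 0, -0.086], "delta_rot": [0, 0, 0], "claw": 25},
  {"delta_pos": [0.002, 0, -0.087], "delta_rot": [0, 0, 0], "claw": 25},
  {"delta_pos": [0.002, 0, -0.087], "delta_rot": [0, 0, 0], "claw": 25},
])

```text
time: 6.35
eef_pos: [0.6287, 0.219, 0.0823]
tcp_rot: [0.703, 0.075, -0.703, 0.076]
contact_force: [0.7, -0.0, -2.0]
opening: 0.365
```

>>> play_rows([
  {"delta_pos": [0, 0, -0.001], "delta_rot": [0, 0, 0], "claw": 25},
  {"delta_pos": [0, 0, -0.002], "delta_rot": [0, 0, 0], "claw": 25},
  {"delta_pos": [0, 0, -0.002], "delta_rot": [0, 0, 0], "claw": 25},
])

```text
time: 6.6
eef_pos: [0.629, 0.2191, 0.0809]
tcp_rot: [0.704, 0.076, -0.702, 0.076]
contact_force: [-0.5, -0.6, -1.3]
opening: 0.365
```

>>> play_rows([
  {"delta_pos": [0, 0, -0.001], "delta_rot": [0, 0, 0], "claw": 25},
  {"delta_pos": [0, 0, -0.002], "delta_rot": [0, 0, 0], "claw": 25},
  {"delta_pos": [0, 0, -0.002], "delta_rot": [0, 0, 0], "claw": 25},
])

```text
time: 6.85
eef_pos: [0.6296, 0.2193, 0.0809]
tcp_rot: [0.704, 0.076, -0.702, 0.076]
contact_force: [-2.7, -0.3, 5.3]
opening: 0.362
```

Foot is on the floor (5 N, same TCP height as at the pick). Releasing, rising and returning over red.

>>> play_rows([
  {"delta_pos": [0, 0, 0.001], "delta_rot": [0, 0, 0], "claw": 36},
  {"delta_pos": [0, 0, 0.001], "delta_rot": [0, 0, 0], "claw": 45},
  {"delta_pos": [0, 0, 0.001], "delta_rot": [0, 0, 0], "claw": 62},
  {"delta_pos": [0, 0, 0.001], "delta_rot": [0, 0, 0], "claw": 62},
  {"delta_pos": [0, 0, 0.001], "delta_rot": [0, 0, 0], "claw": 62},
  {"delta_pos": [0, 0, 0.001], "delta_rot": [0, 0, 0], "claw": 62},
  {"delta_pos": [0, 0, 0.02], "delta_rot": [0, 0, 0], "claw": 62},
  {"delta_pos": [0, 0, 0.05], "delta_rot": [0, 0, 0], "claw": 62},
  {"delta_pos": [0, 0, 0.08], "delta_rot": [0, 0, 0], "claw": 62},
  {"delta_pos": [0, 0, 0.11], "delta_rot": [0, 0, 0], "claw": 62},
  {"delta_pos": [0, 0, 0.12], "delta_rot": [0, 0, 0], "claw": 62},
  {"delta_pos": [0, 0, 0.12], "delta_rot": [0, 0, 0], "claw": 62},
])

```text
time: 7.85
eef_pos: [0.6316, 0.2197, 0.2053]
tcp_rot: [0.707, 0.076, -0.699, 0.076]
contact_force: [-0.7, -0.5, -1.0]
opening: 0.724
```

```bash
python3 - <<'E'
from h import *
i=ctrl.read_camera('top')
s=ctrl.get_state();print(s['time'],s['eef_pos'],s['contact_force'])
j=ctrl.read_camera('wrist')
cv2.imwrite('pics/s4.png',np.hstack([cv2.resize(i[150:350,130:330],(480,480)),j[:,160:480]]))
E
```

```text
7.9 [0.63025504 0.21944721 0.20207536] [-0.34797599  0.94470171 -0.82200835]
```

View pics/s4.png

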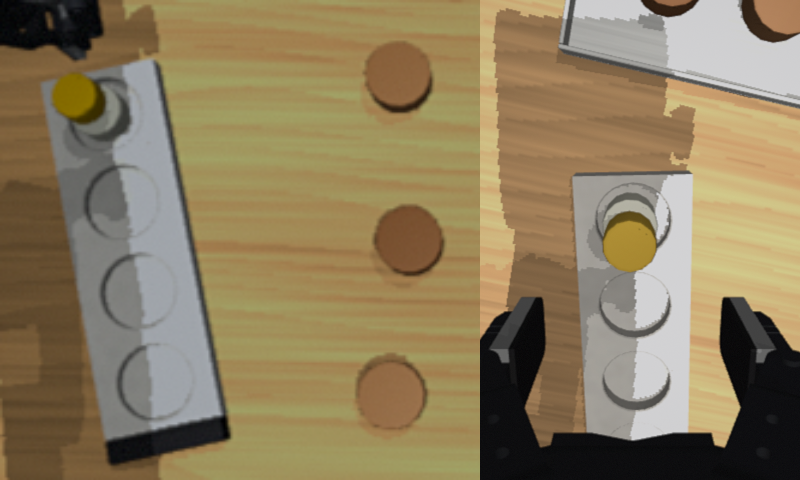

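Yellow stands upright in the farthest well; in the top crop its foot sits inside the rim at (100,110). Next is red.

>>> play_rows([
  {"delta_pos": [-0.004, -0.014, 0], "delta_rot": [0, 0, 0], "claw": 62},
  {"delta_pos": [-0.012, -0.042, 0], "delta_rot": [0, 0, 0], "claw": 62},
  {"delta_pos": [-0.022, -0.077, 0], "delta_rot": [0, 0, 0], "claw": 62},
  {"delta_pos": [-0.032, -0.112, 0], "delta_rot": [0, 0, 0], "claw": 62},
  {"delta_pos": [-0.042, -0.147, 0], "delta_rot": [0, 0, 0], "claw": 62},
  {"delta_pos": [-0.052, -0.182, 0], "delta_rot": [0, 0, 0], "claw": 62},
  {"delta_pos": [-0.062, -0.217, 0], "delta_rot": [0, 0, 0], "claw": 62},
  {"delta_pos": [-0.072, -0.252, 0], "delta_rot": [0, 0, 0], "claw": 62},
  {"delta_pos": [-0.082, -0.287, 0], "delta_rot": [0, 0, 0], "claw": 62},
  {"delta_pos": [-0.092, -0.322, 0], "delta_rot": [0, 0, 0], "claw": 62},
  {"delta_pos": [-0.102, -0.357, 0], "delta_rot": [0, 0, 0], "claw": 62},
  {"delta_pos": [-0.112, -0.392, 0], "delta_rot": [0, 0, 0], "claw": 62},
  {"delta_pos": [-0.122, -0.427, -0.01], "delta_rot": [0, 0, 0], "claw": 62},
  {"delta_pos": [-0.13, -0.455, -0.03], "delta_rot": [0, 0, 0], "claw": 62},
  {"delta_pos": [-0.134, -0.47, -0.045], "delta_rot": [0, 0, 0], "claw": 62},
  {"delta_pos": [-0.135, -0.474, -0.05], "delta_rot": [0, 0, 0], "claw": 62},
  {"delta_pos": [-0.135, -0.474, -0.05], "delta_rot": [0, 0, 0], "claw": 62},
  {"delta_pos": [-0.135, -0.474, -0.05], "delta_rot": [0, 0, 0], "claw": 62},
  {"delta_pos": [-0.135, -0.474, -0.05], "delta_rot": [0, 0, 0], "claw": 62},
  {"delta_pos": [-0.135, -0.474, -0.05], "delta_rot": [0, 0, 0], "claw": 62},
])

```text
time: 9.62
eef_pos: [0.4949, -0.254, 0.1506]
tcp_rot: [0.704, 0.076, -0.702, 0.077]
contact_force: [1.2, -0.3, 0.4]
opening: 0.726
```

```bash
cat >> h.py <<'E'
from scipy.spatial.transform import Rotation as R
def rep():
    for _ in range(1):
        s=ctrl.get_state()
    Rm=R.from_quat(s['tcp_rot']); x=Rm.as_matrix()[:,0]; c=np.cross(x,[0,0,-1])
    print(s['time'],s['eef_pos'].round(4),s['contact_force'].round(1),round(s['opening'],3),'tiltfix/pi',(c/np.pi).round(4))
E
python3 -c "
from h import *
rep()"
```

```text
9.6167 [ 0.4949 -0.254   0.1506] [ 1.2 -0.3  0.4] 0.726 tiltfix/pi [0.0004 0.0011 0.    ]
```

>>> play_rows([
  {"delta_pos": [0.0005, -0.001, -0.015], "delta_rot": [0, 0.001, 0], "claw": 62},
  {"delta_pos": [0.0005, -0.001, -0.035], "delta_rot": [0, 0.001, 0], "claw": 62},
  {"delta_pos": [0.0005, -0.001, -0.055], "delta_rot": [0, 0.001, 0], "claw": 62},
  {"delta_pos": [0.0005, -0.001, -0.067], "delta_rot": [0, 0.001, 0], "claw": 62},
  {"delta_pos": [0.0005, -0.001, -0.071], "delta_rot": [0, 0.001, 0], "claw": 62},
  {"delta_pos": [0.0005, -0.001, -0.071], "delta_rot": [0, 0.001, 0], "claw": 62},
  {"delta_pos": [0.0005, -0.001, -0.071], "delta_rot": [0, 0.001, 0], "claw": 45},
  {"delta_pos": [0.0005, -0.001, -0.071], "delta_rot": [0, 0.001, 0], "claw": 36},
  {"delta_pos": [0.0005, -0.001, -0.071], "delta_rot": [0, 0.001, 0], "claw": 25},
  {"delta_pos": [0.0005, -0.001, -0.071], "delta_rot": [0, 0.001, 0], "claw": 25},
  {"delta_pos": [0.0005, -0.001, -0.071], "delta_rot": [0, 0.001, 0], "claw": 25},
  {"delta_pos": [0.0005, -0.001, -0.071], "delta_rot": [0, 0.001, 0], "claw": 25},
  {"delta_pos": [0.0005, -0.001, -0.071], "delta_rot": [0, 0.001, 0], "claw": 25},
], newtons=40)

```text
time: 10.7
eef_pos: [0.4963, -0.2555, 0.0812]
tcp_rot: [0.704, 0.075, -0.702, 0.077]
contact_force: [0.1, 0.2, 5.5]
opening: 0.366
```

>>> play_rows([
  {"delta_pos": [0, 0, 0.004], "delta_rot": [0, 0, 0], "claw": 25},
  {"delta_pos": [0, 0, 0.012], "delta_rot": [0, 0, 0], "claw": 25},
  {"delta_pos": [0, 0, 0.025], "delta_rot": [0, 0, 0], "claw": 25},
  {"delta_pos": [0, 0, 0.045], "delta_rot": [0, 0, 0], "claw": 25},
  {"delta_pos": [0, 0, 0.065], "delta_rot": [0, 0, 0], "claw": 25},
  {"delta_pos": [0, 0, 0.08], "delta_rot": [0, 0, 0], "claw": 25},
  {"delta_pos": [0, 0, 0.088], "delta_rot": [0, 0, 0], "claw": 25},
  {"delta_pos": [0, 0, 0.09], "delta_rot": [0, 0, 0], "claw": 25},
  {"delta_pos": [0, 0, 0.09], "delta_rot": [0, 0, 0], "claw": 25},
])

```text
time: 11.45
eef_pos: [0.4964, -0.2556, 0.1719]
tcp_rot: [0.704, 0.075, -0.702, 0.078]
contact_force: [0.3, 0.4, -1.3]
opening: 0.364
```

```bash
python3 -c "
from h import *
rep()"
```

```text
11.45 [ 0.4964 -0.2556  0.1719] [ 0.3  0.4 -1.3] 0.364 tiltfix/pi [0.001 0.001 0.   ]
```

>>> play_rows([
  {"delta_pos": [0.001, 0.006, 0.002], "delta_rot": [0.001, 0.001, 0], "claw": 25},
  {"delta_pos": [0.003, 0.018, 0.005], "delta_rot": [0.001, 0.001, 0], "claw": 25},
  {"delta_pos": [0.005, 0.036, 0.008], "delta_rot": [0.001, 0.001, 0], "claw": 25},
  {"delta_pos": [0.009, 0.06, 0.01], "delta_rot": [0.001, 0.001, 0], "claw": 25},
  {"delta_pos": [0.013, 0.09, 0.01], "delta_rot": [0.001, 0.001, 0], "claw": 25},
  {"delta_pos": [0.018, 0.12, 0.01], "delta_rot": [0.001, 0.001, 0], "claw": 25},
  {"delta_pos": [0.022, 0.15, 0.01], "delta_rot": [0.001, 0.001, 0], "claw": 25},
  {"delta_pos": [0.026, 0.18, 0.01], "delta_rot": [0.001, 0.001, 0], "claw": 25},
  {"delta_pos": [0.031, 0.21, 0.01], "delta_rot": [0.001, 0.001, 0], "claw": 25},
  {"delta_pos": [0.035, 0.24, 0.01], "delta_rot": [0.001, 0.001, 0], "claw": 25},
  {"delta_pos": [0.04, 0.27, 0.01], "delta_rot": [0.001, 0.001, 0], "claw": 25},
  {"delta_pos": [0.044, 0.3, 0.01], "delta_rot": [0.001, 0.001, 0], "claw": 25},
  {"delta_pos": [0.049, 0.33, 0.01], "delta_rot": [0.001, 0.001, 0], "claw": 25},
  {"delta_pos": [0.053, 0.36, 0.01], "delta_rot": [0.001, 0.001, 0], "claw": 25},
  {"delta_pos": [0.057, 0.39, 0.01], "delta_rot": [0.001, 0.001, 0], "claw": 25},
  {"delta_pos": [0.062, 0.418, 0.008], "delta_rot": [0.001, 0.001, 0], "claw": 25},
  {"delta_pos": [0.065, 0.44, 0.005], "delta_rot": [0.001, 0.001, 0], "claw": 25},
  {"delta_pos": [0.067, 0.453, 0.002], "delta_rot": [0.001, 0.001, 0], "claw": 25},
  {"delta_pos": [0.0675, 0.459, 0], "delta_rot": [0.001, 0.001, 0], "claw": 25},
  {"delta_pos": [0.0675, 0.459, 0], "delta_rot": [0.001, 0.001, 0], "claw": 25},
])

```text
time: 13.12
eef_pos: [0.5628, 0.2044, 0.1705]
tcp_rot: [-0.702, -0.077, 0.704, -0.077]
contact_force: [-0.1, -0.6, -2.0]
opening: 0.36
```

>>> play_rows([
  {"delta_pos": [0, 0, 0], "delta_rot": [0, 0, 0], "claw": 25},
  {"delta_pos": [0, 0, 0], "delta_rot": [0, 0, 0], "claw": 25},
  {"delta_pos": [0, 0, 0], "delta_rot": [0, 0, 0], "claw": 25},
])

```text
time: 13.37
eef_pos: [0.5628, 0.2034, 0.1705]
tcp_rot: [-0.702, -0.076, 0.704, -0.077]
contact_force: [-0.3, -0.4, -1.6]
opening: 0.364
```

```bash
python3 -c "
from h import *
rep()"
```

```text
13.3667 [0.5628 0.2034 0.1705] [-0.3 -0.4 -1.6] 0.364 tiltfix/pi [ 0.0003 -0.0009  0.    ]
```

>>> play_rows([
  {"delta_pos": [0.001, 0, -0.01], "delta_rot": [0, 0, 0], "claw": 25},
  {"delta_pos": [0.001, 0, -0.03], "delta_rot": [0, 0, 0], "claw": 25},
  {"delta_pos": [0.001, 0, -0.05], "delta_rot": [0, 0, 0], "claw": 25},
  {"delta_pos": [0.001, 0, -0.067], "delta_rot": [0, 0, 0], "claw": 25},
  {"delta_pos": [0.001, 0, -0.077], "delta_rot": [0, 0, 0], "claw": 25},
  {"delta_pos": [0.001, 0, -0.083], "delta_rot": [0, 0, 0], "claw": 25},
  {"delta_pos": [0.001, 0, -0.086], "delta_rot": [0, 0, 0], "claw": 25},
  {"delta_pos": [0.001, 0, -0.088], "delta_rot": [0, 0, 0], "claw": 25},
  {"delta_pos": [0.001, 0, -0.0895], "delta_rot": [0, 0, 0], "claw": 25},
  {"delta_pos": [0.001, 0, -0.0905], "delta_rot": [0, 0, 0], "claw": 25},
  {"delta_pos": [0.001, 0, -0.0905], "delta_rot": [0, 0, 0], "claw": 25},
])

```text
time: 14.28
eef_pos: [0.5646, 0.2035, 0.0813]
tcp_rot: [-0.703, -0.076, 0.703, -0.077]
contact_force: [0.3, -0.4, 1.4]
opening: 0.361
```

Contact made: the force changed from −1.6 to +1.4 N at the pick height. Release, rise and return to blue.

>>> play_rows([
  {"delta_pos": [0, 0, 0], "delta_rot": [0, 0, 0], "claw": 36},
  {"delta_pos": [0, 0, 0], "delta_rot": [0, 0, 0], "claw": 45},
  {"delta_pos": [0, 0, 0], "delta_rot": [0, 0, 0], "claw": 62},
  {"delta_pos": [0, 0, 0], "delta_rot": [0, 0, 0], "claw": 62},
  {"delta_pos": [0, 0, 0], "delta_rot": [0, 0, 0], "claw": 62},
  {"delta_pos": [0, 0, 0], "delta_rot": [0, 0, 0], "claw": 62},
  {"delta_pos": [0, 0, 0.02], "delta_rot": [0, 0, 0], "claw": 62},
  {"delta_pos": [0, 0, 0.05], "delta_rot": [0, 0, 0], "claw": 62},
  {"delta_pos": [0, 0, 0.08], "delta_rot": [0, 0, 0], "claw": 62},
  {"delta_pos": [0, 0, 0.11], "delta_rot": [0, 0, 0], "claw": 62},
  {"delta_pos": [0, 0, 0.12], "delta_rot": [0, 0, 0], "claw": 62},
  {"delta_pos": [0, 0, 0.12], "delta_rot": [0, 0, 0], "claw": 62},
])

```text
time: 15.28
eef_pos: [0.5666, 0.2039, 0.2054]
tcp_rot: [0.705, 0.077, -0.701, 0.077]
contact_force: [0.5, 0.3, 1.2]
opening: 0.727
```

```bash
python3 -c "
from h import *
rep()"
```

```text
15.2833 [0.5666 0.2039 0.2054] [0.5 0.3 1.2] 0.727 tiltfix/pi [-0.0002  0.0022  0.    ]
```

>>> play_rows([
  {"delta_pos": [0, -0.014, 0], "delta_rot": [0, 0.001, 0], "claw": 62},
  {"delta_pos": [0, -0.042, 0], "delta_rot": [0, 0.001, 0], "claw": 62},
  {"delta_pos": [0, -0.077, 0], "delta_rot": [0, 0.001, 0], "claw": 62},
  {"delta_pos": [-0.001, -0.112, 0], "delta_rot": [0, 0.001, 0], "claw": 62},
  {"delta_pos": [-0.001, -0.147, 0], "delta_rot": [0, 0.001, 0], "claw": 62},
  {"delta_pos": [-0.001, -0.182, 0], "delta_rot": [0, 0.001, 0], "claw": 62},
  {"delta_pos": [-0.002, -0.217, 0], "delta_rot": [0, 0.001, 0], "claw": 62},
  {"delta_pos": [-0.002, -0.252, 0], "delta_rot": [0, 0.001, 0], "claw": 62},
  {"delta_pos": [-0.002, -0.287, 0], "delta_rot": [0, 0.001, 0], "claw": 62},
  {"delta_pos": [-0.003, -0.322, 0], "delta_rot": [0, 0.001, 0], "claw": 62},
  {"delta_pos": [-0.003, -0.357, 0], "delta_rot": [0, 0.001, 0], "claw": 62},
  {"delta_pos": [-0.003, -0.392, 0], "delta_rot": [0, 0.001, 0], "claw": 62},
  {"delta_pos": [-0.0035, -0.422, -0.015], "delta_rot": [0, 0.001, 0], "claw": 62},
  {"delta_pos": [-0.0035, -0.441, -0.035], "delta_rot": [0, 0.001, 0], "claw": 62},
  {"delta_pos": [-0.0035, -0.449, -0.05], "delta_rot": [0, 0.001, 0], "claw": 62},
  {"delta_pos": [-0.0035, -0.449, -0.055], "delta_rot": [0, 0.001, 0], "claw": 62},
  {"delta_pos": [-0.0035, -0.449, -0.055], "delta_rot": [0, 0.001, 0], "claw": 62},
  {"delta_pos": [-0.0035, -0.449, -0.055], "delta_rot": [0, 0.001, 0], "claw": 62},
  {"delta_pos": [-0.0035, -0.449, -0.055], "delta_rot": [0, 0.001, 0], "claw": 62},
  {"delta_pos": [-0.0035, -0.449, -0.055], "delta_rot": [0, 0.001, 0], "claw": 62},
])

```text
time: 16.95
eef_pos: [0.5638, -0.2446, 0.1516]
tcp_rot: [0.705, 0.077, -0.701, 0.077]
contact_force: [1.4, -0.1, 0.6]
opening: 0.726
```

```bash
python3 - <<'E'
from h import *
rep()
i=ctrl.read_camera('top');j=ctrl.read_camera('wrist')
cv2.imwrite('pics/s5.png',np.hstack([cv2.resize(i[150:350,130:330],(480,480)),j[:,160:480]]))
E
```

```text
16.95 [ 0.5638 -0.2446  0.1516] [ 1.4 -0.1  0.6] 0.726 tiltfix/pi [0.0001 0.0017 0.    ]
```

View pics/s5.png

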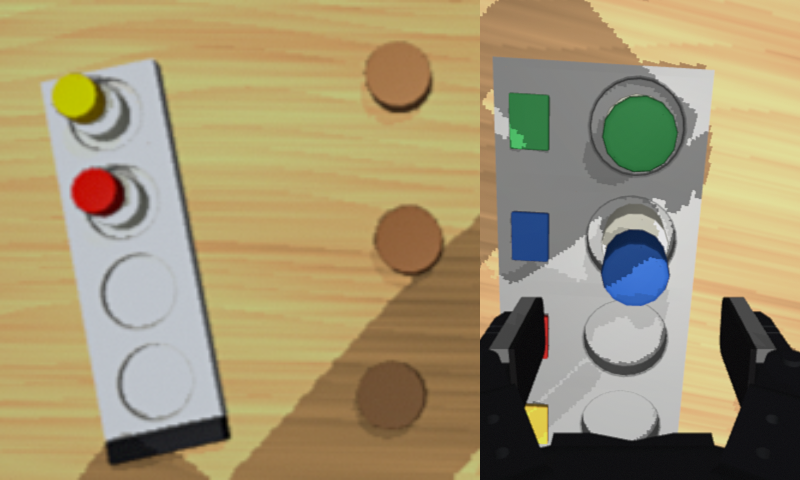

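Yellow and red both stand in their wells. The blue knob at (636,268) is about 1 mm right of mid-jaw. Grip blue.

>>> play_rows([
  {"delta_pos": [0, -0.001, -0.015], "delta_rot": [0, 0.0015, 0], "claw": 62},
  {"delta_pos": [0, -0.001, -0.035], "delta_rot": [0, 0.0015, 0], "claw": 62},
  {"delta_pos": [0, -0.001, -0.055], "delta_rot": [0, 0.0015, 0], "claw": 62},
  {"delta_pos": [0, -0.001, -0.067], "delta_rot": [0, 0.0015, 0], "claw": 62},
  {"delta_pos": [0, -0.001, -0.072], "delta_rot": [0, 0.0015, 0], "claw": 62},
  {"delta_pos": [0, -0.001, -0.072], "delta_rot": [0, 0.0015, 0], "claw": 62},
  {"delta_pos": [0, -0.001, -0.072], "delta_rot": [0, 0.0015, 0], "claw": 45},
  {"delta_pos": [0, -0.001, -0.072], "delta_rot": [0, 0.0015, 0], "claw": 36},
  {"delta_pos": [0, -0.001, -0.072], "delta_rot": [0, 0.0015, 0], "claw": 25},
  {"delta_pos": [0, -0.001, -0.072], "delta_rot": [0, 0.0015, 0], "claw": 25},
  {"delta_pos": [0, -0.001, -0.072], "delta_rot": [0, 0.0015, 0], "claw": 25},
  {"delta_pos": [0, -0.001, -0.072], "delta_rot": [0, 0.0015, 0], "claw": 25},
  {"delta_pos": [0, -0.001, -0.072], "delta_rot": [0, 0.0015, 0], "claw": 25},
], newtons=40)

```text
time: 18.13
eef_pos: [0.5647, -0.2462, 0.0812]
tcp_rot: [0.704, 0.076, -0.702, 0.078]
contact_force: [0.0, 1.5, 6.9]
opening: 0.363
```

>>> play_rows([
  {"delta_pos": [0, 0, 0.004], "delta_rot": [0, 0, 0], "claw": 25},
  {"delta_pos": [0, 0, 0.012], "delta_rot": [0, 0, 0], "claw": 25},
  {"delta_pos": [0, 0, 0.025], "delta_rot": [0, 0, 0], "claw": 25},
  {"delta_pos": [0, 0, 0.045], "delta_rot": [0, 0, 0], "claw": 25},
  {"delta_pos": [0, 0, 0.065], "delta_rot": [0, 0, 0], "claw": 25},
  {"delta_pos": [0, 0, 0.08], "delta_rot": [0, 0, 0], "claw": 25},
  {"delta_pos": [0, 0, 0.088], "delta_rot": [0, 0, 0], "claw": 25},
  {"delta_pos": [0, 0, 0.09], "delta_rot": [0, 0, 0], "claw": 25},
  {"delta_pos": [0, 0, 0.09], "delta_rot": [0, 0, 0], "claw": 25},
])

```text
time: 18.88
eef_pos: [0.5648, -0.2462, 0.1719]
tcp_rot: [0.704, 0.076, -0.702, 0.078]
contact_force: [-0.1, -0.0, -1.1]
opening: 0.356
```

```bash
python3 -c "
from h import *
rep()"
```

```text
18.8833 [ 0.5648 -0.2462  0.1719] [-0.1 -0.  -1.1] 0.356 tiltfix/pi [0.0008 0.0012 0.    ]
```

>>> play_rows([
  {"delta_pos": [-0.001, 0.006, 0.002], "delta_rot": [0.001, 0.001, 0], "claw": 25},
  {"delta_pos": [-0.003, 0.018, 0.005], "delta_rot": [0.001, 0.001, 0], "claw": 25},
  {"delta_pos": [-0.006, 0.036, 0.008], "delta_rot": [0.001, 0.001, 0], "claw": 25},
  {"delta_pos": [-0.009, 0.06, 0.01], "delta_rot": [0.001, 0.001, 0], "claw": 25},
  {"delta_pos": [-0.013, 0.088, 0.01], "delta_rot": [0.001, 0.001, 0], "claw": 25},
  {"delta_pos": [-0.017, 0.116, 0.01], "delta_rot": [0.001, 0.001, 0], "claw": 25},
  {"delta_pos": [-0.021, 0.144, 0.01], "delta_rot": [0.001, 0.001, 0], "claw": 25},
  {"delta_pos": [-0.026, 0.172, 0.01], "delta_rot": [0.001, 0.001, 0], "claw": 25},
  {"delta_pos": [-0.03, 0.2, 0.01], "delta_rot": [0.001, 0.001, 0], "claw": 25},
  {"delta_pos": [-0.034, 0.228, 0.01], "delta_rot": [0.001, 0.001, 0], "claw": 25},
  {"delta_pos": [-0.038, 0.256, 0.01], "delta_rot": [0.001, 0.001, 0], "claw": 25},
  {"delta_pos": [-0.042, 0.284, 0.01], "delta_rot": [0.001, 0.001, 0], "claw": 25},
  {"delta_pos": [-0.047, 0.312, 0.01], "delta_rot": [0.001, 0.001, 0], "claw": 25},
  {"delta_pos": [-0.051, 0.34, 0.01], "delta_rot": [0.001, 0.001, 0], "claw": 25},
  {"delta_pos": [-0.055, 0.368, 0.01], "delta_rot": [0.001, 0.001, 0], "claw": 25},
  {"delta_pos": [-0.059, 0.395, 0.008], "delta_rot": [0.001, 0.001, 0], "claw": 25},
  {"delta_pos": [-0.062, 0.416, 0.005], "delta_rot": [0.001, 0.001, 0], "claw": 25},
  {"delta_pos": [-0.064, 0.428, 0.002], "delta_rot": [0.001, 0.001, 0], "claw": 25},
  {"delta_pos": [-0.065, 0.434, 0], "delta_rot": [0.001, 0.001, 0], "claw": 25},
  {"delta_pos": [-0.065, 0.434, 0], "delta_rot": [0.001, 0.001, 0], "claw": 25},
])

```text
time: 20.55
eef_pos: [0.4984, 0.1889, 0.1709]
tcp_rot: [-0.702, -0.078, 0.703, -0.078]
contact_force: [-0.5, -0.1, -2.0]
opening: 0.364
```

>>> play_rows([
  {"delta_pos": [0, 0, 0], "delta_rot": [0, 0, 0], "claw": 25},
  {"delta_pos": [0, 0, 0], "delta_rot": [0, 0, 0], "claw": 25},
  {"delta_pos": [0, 0, 0], "delta_rot": [0, 0, 0], "claw": 25},
])

```text
time: 20.8
eef_pos: [0.4986, 0.188, 0.171]
tcp_rot: [-0.702, -0.077, 0.703, -0.077]
contact_force: [-0.1, 0.8, -1.0]
opening: 0.361
```

```bash
python3 -c "
from h import *
rep()"
```

```text
20.8 [0.4986 0.188  0.171 ] [-0.1  0.8 -1. ] 0.361 tiltfix/pi [-0.0001 -0.0004 -0.    ]
```

>>> play_rows([
  {"delta_pos": [0.001, 0, -0.01], "delta_rot": [0, 0, 0], "claw": 25},
  {"delta_pos": [0.001, 0, -0.03], "delta_rot": [0, 0, 0], "claw": 25},
  {"delta_pos": [0.001, 0, -0.05], "delta_rot": [0, 0, 0], "claw": 25},
  {"delta_pos": [0.001, 0, -0.067], "delta_rot": [0, 0, 0], "claw": 25},
  {"delta_pos": [0.001, 0, -0.077], "delta_rot": [0, 0, 0], "claw": 25},
  {"delta_pos": [0.001, 0, -0.083], "delta_rot": [0, 0, 0], "claw": 25},
  {"delta_pos": [0.001, 0, -0.086], "delta_rot": [0, 0, 0], "claw": 25},
  {"delta_pos": [0.001, 0, -0.088], "delta_rot": [0, 0, 0], "claw": 25},
  {"delta_pos": [0.001, 0, -0.09], "delta_rot": [0, 0, 0], "claw": 25},
  {"delta_pos": [0.001, 0, -0.091], "delta_rot": [0, 0, 0], "claw": 25},
  {"delta_pos": [0.001, 0, -0.091], "delta_rot": [0, 0, 0], "claw": 25},
])

```text
time: 21.72
eef_pos: [0.5005, 0.1882, 0.0812]
tcp_rot: [0.703, 0.077, -0.703, 0.077]
contact_force: [-1.0, -1.1, 1.9]
opening: 0.361
```

Contact; release and rise.

>>> play_rows([
  {"delta_pos": [0, 0, 0], "delta_rot": [0, 0, 0], "claw": 36},
  {"delta_pos": [0, 0, 0], "delta_rot": [0, 0, 0], "claw": 45},
  {"delta_pos": [0, 0, 0], "delta_rot": [0, 0, 0], "claw": 62},
  {"delta_pos": [0, 0, 0], "delta_rot": [0, 0, 0], "claw": 62},
  {"delta_pos": [0, 0, 0], "delta_rot": [0, 0, 0], "claw": 62},
  {"delta_pos": [0, 0, 0], "delta_rot": [0, 0, 0], "claw": 62},
  {"delta_pos": [0, 0, 0.02], "delta_rot": [0, 0, 0], "claw": 62},
  {"delta_pos": [0, 0, 0.05], "delta_rot": [0, 0, 0], "claw": 62},
  {"delta_pos": [0, 0, 0.08], "delta_rot": [0, 0, 0], "claw": 62},
  {"delta_pos": [0, 0, 0.11], "delta_rot": [0, 0, 0], "claw": 62},
  {"delta_pos": [0, 0, 0.12], "delta_rot": [0, 0, 0], "claw": 62},
  {"delta_pos": [0, 0, 0.12], "delta_rot": [0, 0, 0], "claw": 62},
])

```text
time: 22.72
eef_pos: [0.5025, 0.1886, 0.2049]
tcp_rot: [0.706, 0.078, -0.7, 0.077]
contact_force: [0.7, 0.4, -0.6]
opening: 0.724
```

```bash
python3 -c "
from h import *
rep()"
```

```text
22.7167 [0.5025 0.1886 0.2049] [ 0.7  0.4 -0.6] 0.724 tiltfix/pi [-0.0005  0.0026  0.    ]
```

>>> play_rows([
  {"delta_pos": [0.004, -0.014, 0], "delta_rot": [0, 0.0015, 0], "claw": 62},
  {"delta_pos": [0.012, -0.042, 0], "delta_rot": [0, 0.0015, 0], "claw": 62},
  {"delta_pos": [0.021, -0.072, 0], "delta_rot": [0, 0.0015, 0], "claw": 62},
  {"delta_pos": [0.03, -0.104, 0], "delta_rot": [0, 0.0015, 0], "claw": 62},
  {"delta_pos": [0.039, -0.136, 0], "delta_rot": [0, 0.0015, 0], "claw": 62},
  {"delta_pos": [0.048, -0.168, 0], "delta_rot": [0, 0.0015, 0], "claw": 62},
  {"delta_pos": [0.058, -0.2, 0], "delta_rot": [0, 0.0015, 0], "claw": 62},
  {"delta_pos": [0.067, -0.232, 0], "delta_rot": [0, 0.0015, 0], "claw": 62},
  {"delta_pos": [0.076, -0.264, 0], "delta_rot": [0, 0.0015, 0], "claw": 62},
  {"delta_pos": [0.086, -0.296, 0], "delta_rot": [0, 0.0015, 0], "claw": 62},
  {"delta_pos": [0.095, -0.328, 0], "delta_rot": [0, 0.0015, 0], "claw": 62},
  {"delta_pos": [0.104, -0.36, 0], "delta_rot": [0, 0.0015, 0], "claw": 62},
  {"delta_pos": [0.113, -0.392, -0.015], "delta_rot": [0, 0.0015, 0], "claw": 62},
  {"delta_pos": [0.119, -0.414, -0.035], "delta_rot": [0, 0.0015, 0], "claw": 62},
  {"delta_pos": [0.122, -0.423, -0.05], "delta_rot": [0, 0.0015, 0], "claw": 62},
  {"delta_pos": [0.122, -0.423, -0.055], "delta_rot": [0, 0.0015, 0], "claw": 62},
  {"delta_pos": [0.122, -0.423, -0.055], "delta_rot": [0, 0.0015, 0], "claw": 62},
  {"delta_pos": [0.122, -0.423, -0.055], "delta_rot": [0, 0.0015, 0], "claw": 62},
  {"delta_pos": [0.122, -0.423, -0.055], "delta_rot": [0, 0.0015, 0], "claw": 62},
  {"delta_pos": [0.122, -0.423, -0.055], "delta_rot": [0, 0.0015, 0], "claw": 62},
])

```text
time: 24.38
eef_pos: [0.6251, -0.2336, 0.1513]
tcp_rot: [0.705, 0.078, -0.701, 0.078]
contact_force: [0.7, 0.4, 1.3]
opening: 0.727
```

```bash
python3 -c "
from h import *
rep()"
```

```text
24.3833 [ 0.6251 -0.2336  0.1513] [0.7 0.4 1.3] 0.727 tiltfix/pi [-0.0002  0.0017  0.    ]
```

>>> play_rows([
  {"delta_pos": [0, -0.0005, -0.015], "delta_rot": [0, 0.0015, 0], "claw": 62},
  {"delta_pos": [0, -0.0005, -0.035], "delta_rot": [0, 0.0015, 0], "claw": 62},
  {"delta_pos": [0, -0.0005, -0.055], "delta_rot": [0, 0.0015, 0], "claw": 62},
  {"delta_pos": [0, -0.0005, -0.067], "delta_rot": [0, 0.0015, 0], "claw": 62},
  {"delta_pos": [0, -0.0005, -0.0715], "delta_rot": [0, 0.0015, 0], "claw": 62},
  {"delta_pos": [0, -0.0005, -0.0715], "delta_rot": [0, 0.0015, 0], "claw": 62},
  {"delta_pos": [0, -0.0005, -0.0715], "delta_rot": [0, 0.0015, 0], "claw": 45},
  {"delta_pos": [0, -0.0005, -0.0715], "delta_rot": [0, 0.0015, 0], "claw": 36},
  {"delta_pos": [0, -0.0005, -0.0715], "delta_rot": [0, 0.0015, 0], "claw": 25},
  {"delta_pos": [0, -0.0005, -0.0715], "delta_rot": [0, 0.0015, 0], "claw": 25},
  {"delta_pos": [0, -0.0005, -0.0715], "delta_rot": [0, 0.0015, 0], "claw": 25},
  {"delta_pos": [0, -0.0005, -0.0715], "delta_rot": [0, 0.0015, 0], "claw": 25},
  {"delta_pos": [0, -0.0005, -0.0715], "delta_rot": [0, 0.0015, 0], "claw": 25},
], newtons=40)

```text
time: 25.47
eef_pos: [0.6261, -0.2346, 0.0816]
tcp_rot: [0.704, 0.078, -0.702, 0.078]
contact_force: [-0.8, 1.1, 5.6]
opening: 0.362
```

>>> play_rows([
  {"delta_pos": [0, 0, 0.004], "delta_rot": [0, 0, 0], "claw": 25},
  {"delta_pos": [0, 0, 0.012], "delta_rot": [0, 0, 0], "claw": 25},
  {"delta_pos": [0, 0, 0.025], "delta_rot": [0, 0, 0], "claw": 25},
  {"delta_pos": [0, 0, 0.045], "delta_rot": [0, 0, 0], "claw": 25},
  {"delta_pos": [0, 0, 0.065], "delta_rot": [0, 0, 0], "claw": 25},
  {"delta_pos": [0, 0, 0.08], "delta_rot": [0, 0, 0], "claw": 25},
  {"delta_pos": [0, 0, 0.088], "delta_rot": [0, 0, 0], "claw": 25},
  {"delta_pos": [0, 0, 0.09], "delta_rot": [0, 0, 0], "claw": 25},
  {"delta_pos": [0, 0, 0.09], "delta_rot": [0, 0, 0], "claw": 25},
])

```text
time: 26.22
eef_pos: [0.6262, -0.2346, 0.1722]
tcp_rot: [0.704, 0.077, -0.701, 0.078]
contact_force: [-0.6, 0.0, -1.6]
opening: 0.361
```

```bash
python3 -c "
from h import *
rep()"
```

```text
26.2167 [ 0.6262 -0.2346  0.1722] [-0.6  0.  -1.6] 0.361 tiltfix/pi [0.0003 0.0013 0.    ]
```

>>> play_rows([
  {"delta_pos": [-0.003, 0.006, 0.002], "delta_rot": [0, 0.001, 0], "claw": 25},
  {"delta_pos": [-0.008, 0.018, 0.005], "delta_rot": [0, 0.001, 0], "claw": 25},
  {"delta_pos": [-0.016, 0.034, 0.008], "delta_rot": [0, 0.001, 0], "claw": 25},
  {"delta_pos": [-0.027, 0.057, 0.01], "delta_rot": [0, 0.001, 0], "claw": 25},
  {"delta_pos": [-0.039, 0.083, 0.01], "delta_rot": [0, 0.001, 0], "claw": 25},
  {"delta_pos": [-0.051, 0.109, 0.01], "delta_rot": [0, 0.001, 0], "claw": 25},
  {"delta_pos": [-0.063, 0.135, 0.01], "delta_rot": [0, 0.001, 0], "claw": 25},
  {"delta_pos": [-0.075, 0.161, 0.01], "delta_rot": [0, 0.001, 0], "claw": 25},
  {"delta_pos": [-0.087, 0.187, 0.01], "delta_rot": [0, 0.001, 0], "claw": 25},
  {"delta_pos": [-0.099, 0.213, 0.01], "delta_rot": [0, 0.001, 0], "claw": 25},
  {"delta_pos": [-0.111, 0.239, 0.01], "delta_rot": [0, 0.001, 0], "claw": 25},
  {"delta_pos": [-0.124, 0.265, 0.01], "delta_rot": [0, 0.001, 0], "claw": 25},
  {"delta_pos": [-0.136, 0.291, 0.01], "delta_rot": [0, 0.001, 0], "claw": 25},
  {"delta_pos": [-0.148, 0.317, 0.01], "delta_rot": [0, 0.001, 0], "claw": 25},
  {"delta_pos": [-0.16, 0.343, 0.01], "delta_rot": [0, 0.001, 0], "claw": 25},
  {"delta_pos": [-0.172, 0.369, 0.008], "delta_rot": [0, 0.001, 0], "claw": 25},
  {"delta_pos": [-0.181, 0.389, 0.005], "delta_rot": [0, 0.001, 0], "claw": 25},
  {"delta_pos": [-0.187, 0.401, 0.002], "delta_rot": [0, 0.001, 0], "claw": 25},
  {"delta_pos": [-0.19, 0.4075, 0], "delta_rot": [0, 0.001, 0], "claw": 25},
  {"delta_pos": [-0.19, 0.4075, 0], "delta_rot": [0, 0.001, 0], "claw": 25},
])

```text
time: 27.88
eef_pos: [0.4341, 0.1741, 0.171]
tcp_rot: [-0.702, -0.078, 0.703, -0.079]
contact_force: [0.0, 0.3, -1.8]
opening: 0.362
```

>>> play_rows([
  {"delta_pos": [0, 0, 0], "delta_rot": [0, 0, 0], "claw": 25},
  {"delta_pos": [0, 0, 0], "delta_rot": [0, 0, 0], "claw": 25},
  {"delta_pos": [0, 0, 0], "delta_rot": [0, 0, 0], "claw": 25},
])

```text
time: 28.13
eef_pos: [0.4344, 0.1734, 0.171]
tcp_rot: [-0.702, -0.078, 0.703, -0.079]
contact_force: [-0.0, 0.3, -0.9]
opening: 0.358
```

```bash
python3 -c "
from h import *
rep()"
```

```text
28.1333 [0.4344 0.1734 0.171 ] [-0.   0.3 -0.9] 0.358 tiltfix/pi [ 0.0005 -0.0006  0.    ]
```

>>> play_rows([
  {"delta_pos": [0.001, 0, -0.01], "delta_rot": [0, 0, 0], "claw": 25},
  {"delta_pos": [0.001, 0, -0.03], "delta_rot": [0, 0, 0], "claw": 25},
  {"delta_pos": [0.001, 0, -0.05], "delta_rot": [0, 0, 0], "claw": 25},
  {"delta_pos": [0.001, 0, -0.067], "delta_rot": [0, 0, 0], "claw": 25},
  {"delta_pos": [0.001, 0, -0.077], "delta_rot": [0, 0, 0], "claw": 25},
  {"delta_pos": [0.001, 0, -0.083], "delta_rot": [0, 0, 0], "claw": 25},
  {"delta_pos": [0.001, 0, -0.086], "delta_rot": [0, 0, 0], "claw": 25},
  {"delta_pos": [0.001, 0, -0.088], "delta_rot": [0, 0, 0], "claw": 25},
  {"delta_pos": [0.001, 0, -0.09], "delta_rot": [0, 0, 0], "claw": 25},
  {"delta_pos": [0.001, 0, -0.091], "delta_rot": [0, 0, 0], "claw": 25},
  {"delta_pos": [0.001, 0, -0.091], "delta_rot": [0, 0, 0], "claw": 25},
])

```text
time: 29.05
eef_pos: [0.4364, 0.1736, 0.0816]
tcp_rot: [-0.703, -0.078, 0.703, -0.079]
contact_force: [-2.1, -0.5, 3.4]
opening: 0.365
```

Contact; release, rise, and back off toward −y to clear the view.

>>> play_rows([
  {"delta_pos": [0, 0, 0], "delta_rot": [0, 0, 0], "claw": 36},
  {"delta_pos": [0, 0, 0], "delta_rot": [0, 0, 0], "claw": 45},
  {"delta_pos": [0, 0, 0], "delta_rot": [0, 0, 0], "claw": 62},
  {"delta_pos": [0, 0, 0], "delta_rot": [0, 0, 0], "claw": 62},
  {"delta_pos": [0, 0, 0], "delta_rot": [0, 0, 0], "claw": 62},
  {"delta_pos": [0, 0, 0], "delta_rot": [0, 0, 0], "claw": 62},
  {"delta_pos": [0, 0, 0.02], "delta_rot": [0, 0, 0], "claw": 62},
  {"delta_pos": [0, 0, 0.05], "delta_rot": [0, 0, 0], "claw": 62},
  {"delta_pos": [0, 0, 0.08], "delta_rot": [0, 0, 0], "claw": 62},
  {"delta_pos": [0, 0, 0.11], "delta_rot": [0, 0, 0], "claw": 62},
  {"delta_pos": [0.02, -0.03, 0.12], "delta_rot": [0, 0, 0], "claw": 62},
  {"delta_pos": [0.04, -0.06, 0.12], "delta_rot": [0, 0, 0], "claw": 62},
  {"delta_pos": [0.06, -0.09, 0.12], "delta_rot": [0, 0, 0], "claw": 62},
  {"delta_pos": [0.08, -0.12, 0.12], "delta_rot": [0, 0, 0], "claw": 62},
  {"delta_pos": [0.08, -0.15, 0.12], "delta_rot": [0, 0, 0], "claw": 62},
  {"delta_pos": [0.08, -0.18, 0.12], "delta_rot": [0, 0, 0], "claw": 62},
  {"delta_pos": [0.08, -0.21, 0.12], "delta_rot": [0, 0, 0], "claw": 62},
  {"delta_pos": [0.08, -0.23, 0.12], "delta_rot": [0, 0, 0], "claw": 62},
  {"delta_pos": [0.08, -0.23, 0.12], "delta_rot": [0, 0, 0], "claw": 62},
  {"delta_pos": [0.08, -0.23, 0.12], "delta_rot": [0, 0, 0], "claw": 62},
])

```text
time: 30.72
eef_pos: [0.5163, -0.0571, 0.2013]
tcp_rot: [-0.703, -0.077, 0.703, -0.078]
contact_force: [-0.2, 0.8, -0.7]
opening: 0.728
```

```bash
python3 - <<'E'
from h import *
rep()
i=ctrl.read_camera('top');j=ctrl.read_camera('scene')
cv2.imwrite('pics/s6.png',np.hstack([cv2.resize(i[160:360,130:250],(288,480)),cv2.resize(j[130:270,310:460],(512,478))[:480] if 0 else cv2.resize(j[130:270,310:460],(512,480))]))
E
```

```text
30.7167 [ 0.5163 -0.0571  0.2013] [-0.2  0.8 -0.7] 0.728 tiltfix/pi [ 0.0003 -0.0001  0.    ]
```

View pics/s6.png

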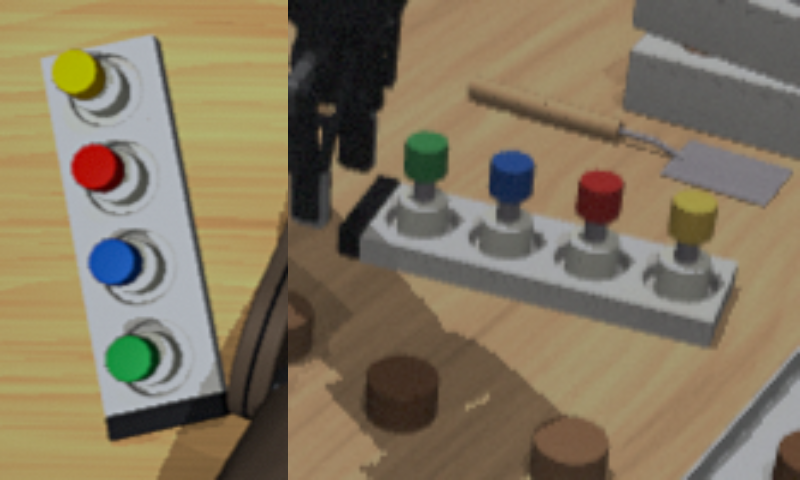

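Both views show all four standing upright in their wells. From the black end the order is green (scene crop 425,155), blue (511,178), red (600,196), yellow (693,218), which is the required reverse. The gripper is clear, so I'm handing in.

```bash
python3 -c "
from plant import ctrl
print(ctrl.sign_off())"
```

```text
the job is handed in; nothing more can be done
None
```

All four stampers are in the white board in reverse order, and I handed the job in at about 31 s on the robot's clock. From the black end, the wells now hold green, blue, red and yellow. The grey rack started as yellow, red, blue, green.

- **Final check:** The last top and scene views show all four standing upright in their wells, with the gripper open and well away.
- **Placing:** Each stamper touched down with 1 to 5 N at about the TCP height it was picked from (0.081 to 0.082 m), so each foot is on its well floor and not on the rim.
- **Disagreements:** The two fixed cameras differed by 2 to 3 mm in xy, up to 5 mm at one board corner. The wrist view of the yellow stamper's well was off by another 5 mm or so. I split these differences, and they stayed inside the 8 mm of clearance around each foot.
- **Checks:** No checks failed, and the orange decoy was never touched.

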